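# Fish the setting block out of the deep well with the T-ended picker

### The arm

A 6-joint arm with a two-finger parallel gripper is mounted at the origin on a cart in front of the work surface, level with it; the furniture and walls round the work are solid. World frame = base frame: x ahead of the robot, y to its left, z up, the work surface at z = 0. Lengths are in m, angles in rad, forces in N, time in s.
With the tool pointing down it reaches from about 0.425 to 0.95 m from the base axis. Payload 3.5 kg.
Tool frame: the origin (TCP) lies at the very end of the fingers, on their centre line; the grasp point (between the pads) lies 19 mm behind it; z points along the fingers, y is the line along which they close (so a half turn about z gives the same grasp; the last joint's range is limited). The gripper opens to 85 mm and grips with 20 to 120 N. Pads are 22 mm wide; open, the fingers measure 114 mm over their backs; the gripper's body (76 mm by 85 mm) begins 54 mm behind the grasp point. The pads swing forward as they close: fully open they stand 13 mm farther back than shut.
Start: joints at [1.061, 0.286, 1.577, -0, 1.279, -0.15], TCP at [0.238, 0.632, 0.231] pointing down, gripper open.
Joint ranges: [-2.77, 2.77], [-0.9, 2.22], [0.21, 2.48], [-1.53, 4.67], [0.24, 2.81], [-2.84, 2.84]. Speed limits (rad/s): [2.79, 2.79, 3.14, 3.14, 3.14, 3.14].

### API

Orientations are given as a unit quaternion [x, y, z, w].
In Python, from plant import ctrl gives the robot as it stands.
- The arm moves only by the tool carry_out, never from a script. Its argument "deltas" is one flat list of numbers, 6 for each row, row after row: the shift along the tool's x, y, z in m, then the turn, a rotation vector about the tool's x, y, z in rad. A call has 1 to 5 rows; each row is the pose to reach, as a shift and turn from the pose commanded when the call began, along the tool's axes at that moment; what a row does not reach only later rows make up. A row lasts 1/8 s, in which the tool goes at most 62.5 mm and 10.7 degrees, less where a joint would pass 70% of its speed; a pose out of reach is approached as far as the arm can. A call with a gripper value outside its range is refused whole. "grip" is the opening in per cent of the stroke, from 0 (shut) to 100 (fully open), set as the call begins (left out, the last holds). The fingers move at their own pace and stop on an object; "grip_force" is the grip in N (left out, the last holds). Time passes only in rows, so rows that repeat a pose let the fingers close. It gives the time, the measured TCP pose, the force, the opening and the grip force at its end, in the units of the state.
- ctrl.get_state(): the state, without advancing time (a new reading comes with each control period).
- ctrl.read_camera(name): name is "side" or "top"; returns (picture, depth): 420x560x3 uint8, red, green, blue; 420x560 float32, m along the optical axis (not along the pixel's ray), 0 where there is no reading.
- ctrl.camera_model(name): a dict with "intrinsics" (3x3 intrinsics, pixels), "k1" (the pictures are not rectified: a ray, as slopes to the right and down, at radius r is drawn at 1 + k1 r^2 times it, then the intrinsics apply), "extrinsics" (4x4, takes a point from world to camera coordinates). Camera axes: x right, y down, z forward; pixel columns grow to the right and rows downward; lengths in m; the calibration is good to about 2 mm. A picture is of the moment at which its call begins. camera_model takes no time and is no camera call.
- ctrl.sign_off(): hands the job in; it is judged then, once.
Trained networks look in the newest picture that a camera, given by its name, has taken for a name from the list of things; names that differ only in an ending like _2 or _b are one class to them, and where a whole thing is asked for, a point or a joint stands for the part that bears it (a point fixed in the world has none). Each returns a list of dicts, best first, with "score" (0 to 1); they miss things now and then, are a little off and sometimes report something else, mostly with a low value. They report only what shows in the picture. A call takes as long as a camera call. They do not tell look-alikes from the thing itself.
- ctrl.find_in(camera, query): "uv" ([column, row] in pixels, amid what is visible of it).
The state is a dict: "time": time; "qpos": joint angles; "dq": joint speeds; "joint_efforts": joint torques, N m; "eef_pos": TCP position; "tcp_rot": TCP orientation; "contact_force": force on the tool from outside, world axes, zero at the start; "wrist_torque": the same for the moment, N m; "opening": opening from 0.0 (shut) to 1.0 (fully open); "finger_force": force on a finger pad.
Only numpy, scipy, OpenCV 4.12 (cv2) and the standard library are available. Lean on these libraries where they do the work, as an engineer would, in place of code of your own. Each camera call takes 0.05 s, during which the arm holds its last target. There are 200 camera calls.

### The job

Take the orange-handled T-ended picker from its holder, feel for the slot in the cap of the brass block at the bottom of the deep blue well without ever pressing hard (more than 40 N, even for a moment, would mark it), turn the picker to catch the block and lift it out. Stand the block upright in the grey tray before you free the picker from it, then hang the picker back in its holder and let go. Handle the block only with the picker, never with the gripper, and leave the other things on the bench alone.

Things in the scene. Friction and masses are not known exactly. Their poses are not given: they have to be found in the camera images.
- picker: T-ended picker (160 g), hanging upright in its holder. Origin: middle of the underside of its T-bar; z up along the rod, x along the T-bar. T-bar: round bar 31 mm long, 6 thick, z 0 to 6. Rod 7 mm in diameter. Cone z 104 to 118, widening from 12 to 30 mm diameter. Collar 48 mm in diameter, z 118 to 124. Orange handle above it.
- picker_bar (a point): centre of the picker's T-bar, 3 mm above the picker's origin; axes as the picker's
- picker_handle (a point): middle of the picker's orange handle, 150 mm above the picker's origin, axes as the picker's. Handle 34 mm along x, 24 along y, 52 high; grip it across y (its flat sides).
- holder: fixed holder of the picker. Origin: centre of its underside, on the bench. 74x74 mm plate on two cheeks, plate top at z = 126 mm, with a vertical 36 mm round through hole over the origin. The picker's collar rests on the plate, cone in the hole, T-bar 8 mm above the bench, at any yaw; it goes straight up and down.
- well: fixed upright square well, blue, open at the top. Origin: centre of its underside, on the bench; x and y square with its walls. Bore 46x46 mm, walls 5 mm, floor at z = 6, rim at z = 130; base plate 86x86 mm.
- block: brass setting block (0.25 to 0.4 kg), 42x42x40 mm high, standing on the floor of the well, square with it within 0.05 rad, 2 mm free on each side. Origin: centre of its underside; z up. Below its cap is an open chamber 34x34 mm, z 18 to 35. With the T-bar down in there, a turn of 60 to 90 degrees from the slot catches the block; turned back along the slot it comes out.
- block_top (a point): centre of the block's round dark steel cap: 40 mm above the block's origin, axes as the block's. Cap 41 mm in diameter, 5 thick. Its slot, right through, is 34x9 mm and points anywhere within 1.05 rad of the x axis: NOT measured, find it by feel (the T-bar drops through within about 0.12 rad) or sight. The cap is a stiff swivel (0.3 N m): light contact does not turn it.
- tray: fixed low grey tray. Origin: centre of its underside, on the bench. 130x130 mm outside, wall 5 mm thick and 16 mm high, inner floor at z = 5.
- hammer: bystander: wooden-handled hammer, 95x282x24, lying (mm); leave alone
- nozzle_0: bystander: cream blast nozzle standing on its flange, 21 diameter, 34 high (mm); leave alone
- hex_key_0: bystander: longest of three loose hex keys, 114 long, lying flat (mm); leave alone
Mind the look-alikes: they are no part of the job. Leave any turquoise look-alike of the block alone.

How it is judged:
On the way, in this order (a step that is already met when the one before it is completed fails the run):
1. the picker's T-bar is in the chamber below the block's cap while the block still stands on the floor of the well (x of picker_bar in the frame of block between -0.012 and 0.012 m and y of picker_bar in the frame of block between -0.012 and 0.012 m and z of picker_bar in the frame of block between 0.017 and 0.034 m and z of block in the frame of well below 0.012 m), for 0.2 s.
2. the block hangs on the picker, lifted clear above the well's rim (x of picker_bar in the frame of block between -0.012 and 0.012 m and y of picker_bar in the frame of block between -0.012 and 0.012 m and z of picker_bar in the frame of block between 0.017 and 0.034 m and height (world z) of block above 0.133 m), for 0.1 s.
3. the block is set down upright in the tray with the picker still in it (x of picker_bar in the frame of block between -0.012 and 0.012 m and y of picker_bar in the frame of block between -0.012 and 0.012 m and z of picker_bar in the frame of block between 0.017 and 0.034 m and x of block in the frame of tray between -0.045 and 0.045 m and y of block in the frame of tray between -0.045 and 0.045 m and z of block in the frame of tray between 0.002 and 0.009 m and angle between block's own z axis and vertical below 0.08 rad and linear speed of block below 0.03 m/s), for 0.2 s.
At the end, for the whole second after the job is handed in: The block stands upright (within 0.08 rad), at rest on the tray floor, within 45 mm of the tray's middle along each side; the picker hangs at rest in its holder, upright (within 0.06 rad), collar down on the plate (within 4 mm) and within 7 mm of the middle; both released (x of block in the frame of tray between -0.045 and 0.045 m and y of block in the frame of tray between -0.045 and 0.045 m and z of block in the frame of tray between 0.002 and 0.009 m and angle between block's own z axis and vertical below 0.08 rad and linear speed of each of block, picker below 0.02 m/s and horizontal distance between picker and holder below 0.007 m and z of picker in the frame of holder between 0.004 and 0.012 m and angle between picker's own z axis and vertical below 0.06 rad); the robot touches nothing.
It fails at once if the picker bears on the block with more than 40 N (contact force between picker and block above 40 N).
It fails at once if the picker knocks against the well with more than 40 N (contact force between picker and well above 40 N).
It fails at once if the gripper or arm touches the block (contact force between any of the fingers, the arm and block above 0.5 N).
It fails at once if a bystander is shifted by more than 20 mm (distance of any of hammer, nozzle_0, hex_key_0 from where it was at the start of the episode above 0.02 m).
It also fails if it takes over 72 s, if anything falls off the work surface, if the arm or the gripper's body presses on something with over 40 N, if the wrist force passes 120 N, or if a joint passes its speed limit or range.

## Working session

There is one attempt and no reset: what is moved stays moved. The work goes in short steps, Python scripts to look and compute and a tool call to move; the robot and the scene stay as the last step left them, time stands still between calls to the robot, and variables do not carry over. Pictures are saved under pics/ and viewed, at most 12 in all, crops included, and the job is handed in when it is done.

Besides the shell and the picture viewer there is one more tool, called after "Call:" as a command line: name --argument value ..., lists and objects as JSON in quotes. carry_out: Moves the arm, as the interface text tells. Its arguments: {"type":"object","properties":{"deltas":{"type":"array"},"grip":{"type":"number"},"grip_force":{"type":"number"}},"required":["deltas"]}

```bash
ls; mkdir -p pics
cat > h.py <<'E'
import numpy as np, cv2
from scipy.spatial.transform import Rotation as R
from plant import ctrl
def grab(c,fn=None):
    im,d=ctrl.read_camera(c)
    if fn: cv2.imwrite('pics/'+fn,im[:,:,::-1])
    return im,d
def rays(c,uv):
    m=ctrl.camera_model(c);K=np.array(m['intrinsics']);uv=np.atleast_2d(np.float64(uv))
    dd=cv2.undistortPoints(uv.reshape(-1,1,2),K,np.array([m['k1'],0,0,0.])).reshape(-1,2)
    E=np.array(m['extrinsics']);Rt=E[:3,:3].T
    return -Rt@E[:3,3], np.c_[dd,np.ones(len(dd))]@Rt.T
def atz(c,uv,z):
    o,r=rays(c,uv); return o+r*((z-o[2])/r[:,2])[:,None]
def atd(c,uv,d):
    o,r=rays(c,uv); return o+r*np.atleast_1d(d)[:,None]
def cloud(c,d):
    v,u=np.nonzero(d>0); return np.c_[u,v],atd(c,np.c_[u,v],d[v,u])
def tri(uv1,uv2,c1='top',c2='side'):
    o1,r1=rays(c1,uv1);o2,r2=rays(c2,uv2);a=r1[0];b=r2[0]
    s=np.linalg.lstsq(np.c_[a,-b],o2-o1,rcond=None)[0]
    p=o1+a*s[0];q=o2+b*s[1];return (p+q)/2,np.linalg.norm(p-q)
def proj(c,p):
    m=ctrl.camera_model(c);E=np.array(m['extrinsics'])
    return cv2.projectPoints(np.float64(p).reshape(-1,1,3),cv2.Rodrigues(E[:3,:3])[0],E[:3,3],np.array(m['intrinsics']),np.array([m['k1'],0,0,0.]))[0].reshape(-1,2)
E
python3 - <<'E'
from h import *
for c in('top','side'):
    im,d=grab(c,c+'0.png'); np.savez(c+'0.npz',im=im,d=d)
    m=ctrl.camera_model(c);E=np.array(m['extrinsics']);print(c,-E[:3,:3].T@E[:3,3],E[2,:3],m['intrinsics'][0][0],m['k1'])
    for q in['picker','picker_handle','holder','well','block','block_top','tray']:
        print(c,q,[(np.round(f['uv'],1).tolist(),round(f['score'],2)) for f in ctrl.find_in(c,q)[:4]])
s=ctrl.get_state();print(s)
E
```

```text
pics
top [0.3627677  0.20342254 1.10926893] [ 1.69229109e-01  3.81284077e-04 -9.85576665e-01] 468.47288194068875 0.0032114118418726714
top picker [([238.4, 201.2], 0.93), ([203.9, 185.4], 0.57)]
top picker_handle [([235.4, 198.2], 0.9), ([315.5, 251.4], 0.36)]
top holder [([244.4, 214.7], 0.97)]
top well [([316.7, 252.5], 0.69)]
top block [([401.0, 198.2], 0.98), ([276.9, 289.3], 0.63), ([319.4, 247.0], 0.53)]
top block_top [([401.9, 197.3], 0.97), ([276.7, 288.9], 0.54)]
top tray [([339.7, 179.6], 0.97)]
side [0.37236924 0.631565   0.85172758] [ 0.19398838 -0.50567422 -0.84063196] 437.4632180474038 -0.12143917256160655
side picker [([249.5, 247.8], 0.92), ([207.6, 307.8], 0.51), ([328.0, 204.7], 0.49), ([215.6, 244.4], 0.4)]
side picker_handle [([316.5, 335.5], 0.72), ([251.0, 245.1], 0.57)]
side holder [([257.1, 269.9], 0.57)]
side well [([324.1, 207.4], 0.87), ([214.7, 246.4], 0.26)]
side block [([296.3, 138.6], 0.81), ([352.3, 265.4], 0.58)]
side block_top [([352.4, 270.5], 0.81), ([299.7, 143.4], 0.59)]
side tray [([261.4, 184.9], 0.85), ([255.5, 273.0], 0.62), ([206.8, 309.0], 0.6)]
{'time': 0.8, 'qpos': array([ 1.06098696e+00,  2.86291582e-01,  1.57667920e+00, -1.20224331e-05,
        1.27859787e+00, -1.49961074e-01]), 'dq': array([ 8.75934124e-04, -9.07943120e-05,  1.02778060e-04,  4.32798187e-04,
       -6.07925029e-04,  1.78835703e-03]), 'joint_efforts': array([-5.17969092e-04, -4.05905807e+01, -2.92926031e+01, -1.42906388e-04,
        2.76674346e-04, -8.67661612e-06]), 'eef_pos': array([0.23763728, 0.63178075, 0.23134176]), 'tcp_rot': array([1.78953242e-01, 9.83857580e-01, 9.48810668e-06, 9.33321521e-06]), 'contact_force': array([ 0.32790943, -0.16576353, -0.06088728]), 'wrist_torque': array([-0.00745271,  0.03506828, -0.02320192]), 'finger_force': 0.0, 'opening': 0.9965285235335624}
```

View pics/top0.png

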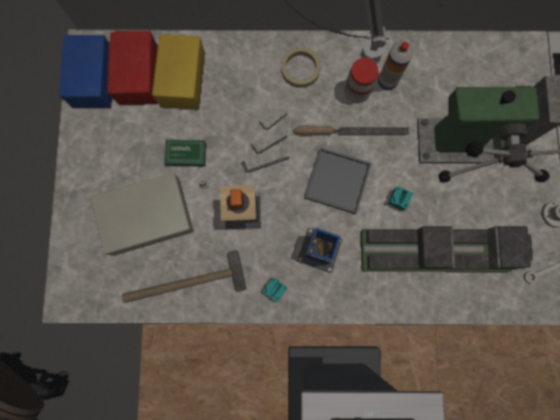

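View pics/side0.png

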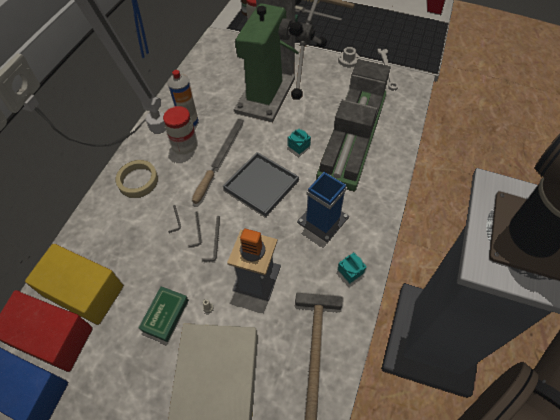

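The top view shows these:
- The orange picker in its wooden holder is at (237,200), the only one there.
- The blue well with brass inside is at (321,247).
- The grey tray is at (338,180).
- Turquoise look-alikes of the block are at (401,198) and (275,290). In the side view they are at (299,140) and (352,266). I'll ignore them.

The block I want is the brass one in the well. I'll check it in a close crop.

```bash
cat > m1.py <<'E'
from h import *
T=np.load('top0.npz');S=np.load('side0.npz')
a=cv2.resize(T['im'][222:272,296:346],(400,400),interpolation=cv2.INTER_CUBIC)
b=cv2.resize(S['im'][170:240,290:360],(400,400),interpolation=cv2.INTER_CUBIC)
g=np.hstack([a,b]).astype(float);g=np.clip(255*(g/255)**.55,0,255).astype(np.uint8)
c=cv2.resize(T['im'][180:235,210:265],(400,200+200),interpolation=cv2.INTER_CUBIC)
cv2.imwrite('pics/crop0.png',g[:,:,::-1])
for n,D in(('top',T),('side',S)):
    uv,P=cloud(n,D['d'])
    im=D['im']
    def sel(cx,cy,r,z0,z1):
        k=(abs(P[:,0]-cx)<r)&(abs(P[:,1]-cy)<r)&(P[:,2]>z0)&(P[:,2]<z1);return P[k],uv[k]
    w0=atz('top',[321,245],.13)[0]; h0=atz('top',[238,203],.126)[0]; t0=atz('top',[338,181],.01)[0]
    def rect(p): 
        r=cv2.minAreaRect(p[:,:2].astype(np.float32)); return np.round(r[0],4),np.round(r[1],4),round(r[2],1),len(p)
    p,u=sel(*w0[:2],.06,.12,.14);print(n,'rim',w0,rect(p),np.median(p[:,2]))
    p,u=sel(*w0[:2],.07,.003,.012);
    if len(p):print(n,'base',rect(p),np.median(p[:,2]))
    p,u=sel(*w0[:2],.02,.03,.06);
    if len(p):print(n,'cap',p.mean(0),len(p))
    p,u=sel(*h0[:2],.07,.119,.129);print(n,'plate',h0,rect(p),np.median(p[:,2]))
    p,u=sel(*h0[:2],.05,.18,.22);print(n,'handle',rect(p),p.mean(0),np.percentile(p[:,2],[5,50,95]))
    p,u=sel(*t0[:2],.1,.011,.02);print(n,'traywall',t0,rect(p),np.median(p[:,2]))
    p,u=sel(*t0[:2],.03,-.01,.02);print(n,'trayfloor',np.median(p[:,2]))
E
python3 m1.py
```

```text
top rim [0.46819963 0.12041537 0.13      ] (array([0.4696, 0.1145]), array([0.0585, 0.0573]), 70.9, 270) 0.12904629576906146
top base (array([0.4683, 0.1197]), array([0.1374, 0.1366]), 0.3, 589) 0.0054174947167360266
top cap [0.47173218 0.11753994 0.0449215 ] 148
top plate [0.55806406 0.296718   0.126     ] (array([0.5601, 0.2979]), array([0.0754, 0.0742]), 3.0, 772) 0.12527371267722864
top handle (array([0.5595, 0.2968]), array([0.0331, 0.0225]), 1.3, 185) [0.55938645 0.2966479  0.18300253] [0.18056152 0.18293443 0.18564445]
top traywall [0.63619321 0.06768905 0.01      ] (array([0.6383, 0.0681]), array([0.1299, 0.1307]), 73.0, 455) 0.015219077644407442
top trayfloor 0.004741298360757096
side rim [0.46819963 0.12041537 0.13      ] (array([0.47  , 0.1176]), array([0.0595, 0.0584]), 70.7, 398) 0.1284783453239966
side base (array([0.4681, 0.1202]), array([0.1391, 0.1354]), 0.4, 582) 0.006388391058953891
side cap [0.44902272 0.13896117 0.04671823] 5
side plate [0.55806406 0.296718   0.126     ] (array([0.5604, 0.3011]), array([0.0749, 0.0759]), 3.0, 865) 0.126241758043378
side handle (array([0.5598, 0.2999]), array([0.0337, 0.0245]), 1.2, 224) [0.55970438 0.3013092  0.18384351] [0.18088162 0.18408338 0.18591363]
side traywall [0.63619321 0.06768905 0.01      ] (array([0.6387, 0.0713]), array([0.1327, 0.1313]), 72.8, 495) 0.015341399100050945
side trayfloor 0.005506965986632473
```

Run:
```python
from h import *
T=np.load('top0.npz');S=np.load('side0.npz')
# colour masks: orange handle & blue rim contours
for n,D in(('top',T),('side',S)):
    hsv=cv2.cvtColor(D['im'],cv2.COLOR_RGB2HSV)
    uv,P=cloud(n,D['d'])
    m=(hsv[:,:,0]<14)&(hsv[:,:,1]>150)&(hsv[:,:,2]>80)
    k,l,st,ce=cv2.connectedComponentsWithStats(m.astype(np.uint8))
    for i in range(1,k):
        if st[i,4]>40: print(n,'orange',st[i],ce[i])
```

```text
top orange [ 109   32   42   61 2454] [129.68704156  62.11572942]
top orange [351  58  27  26 515] [364.34563107  70.86796117]
top orange [230 190  12  16 177] [235.5480226  197.55932203]
side orange [163 106  27  20 381] [175.96587927 115.66929134]
side orange [240 229  21  15 215] [250.20465116 235.70232558]
side orange [   0  291   78   72 3543] [ 34.98108947 325.49647192]
```

View pics/crop0.png

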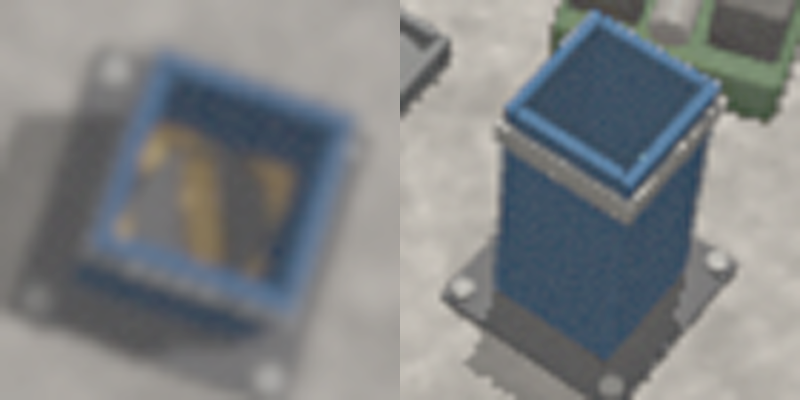

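The crop confirms the brass block down in the blue well. Its dark cap has a brass-coloured slot running nearly up and down the top picture, from about (185,160) to (215,245) in the crop. I'll fit its direction next.

```bash
cat > slot.py <<'E'
from h import *
from scipy.optimize import differential_evolution as DE
ims=[ctrl.read_camera('top')[0].astype(np.float64) for _ in range(5)]
im=np.mean(ims,0); np.save('topavg.npy',im)
# sample region on plane z=.046
cx,cy=.4696,.1145
g=np.arange(-.03,.0301,.0005);X,Y=np.meshgrid(cx+g,cy+g,indexing='ij')
uv=proj('top',np.c_[X.ravel(),Y.ravel(),np.full(X.size,.046)]).astype(np.float32)
W=cv2.remap(im.astype(np.float32),uv[:,0].reshape(X.shape),uv[:,1].reshape(X.shape),cv2.INTER_CUBIC)
sat=W[:,:,0]-W[:,:,2]   # brass positive, steel 0, blue negative
blue=(sat<-8)
print('sat range',np.percentile(sat,[1,25,50,75,99]))
# model: inside disc r=.0195 visible; bright stripe of width w on grey
brass=np.clip(sat,0,None)
def cost(p,full=False):
    x,y,th,w,ox,oy=p
    dx=X-x;dy=Y-y;r=np.hypot(X-ox,Y-oy);m=(r<.0185)&~blue
    v=-np.sin(th)*dx+np.cos(th)*dy;u=np.cos(th)*dx+np.sin(th)*dy
    M=1/(1+np.exp((abs(v)-w/2)/.0007))/(1+np.exp((abs(u)-.017)/.0007))
    A=np.c_[M[m],np.ones(m.sum())];c,res,_,_=np.linalg.lstsq(A,sat[m],rcond=None)
    e=sat[m]-A@c
    return e.var()/sat[m].var()
for z,(bx,by) in enumerate([(.4696,.1145),(.4710,.1160),(.470,.118)]):
    r=DE(lambda p:cost([*p,bx,by]),[(bx-.006,bx+.006),(by-.006,by+.006),(-np.pi/2,np.pi/2),(.004,.010)],seed=1,maxiter=60)
    print(bx,by,r.x,np.degrees(r.x[2]),r.fun)
v=cv2.resize(np.clip(W[::-1,::-1],0,255).astype(np.uint8),(484,484),interpolation=cv2.INTER_CUBIC)
cv2.imwrite('pics/slot.png',np.clip(v[:,:,::-1]*1.6,0,255))
E
python3 slot.py
```

```text
sat range [-45.37288208 -20.3021965   -7.96691132   2.56472778  42.89905624]
0.4696 0.1145 [0.47448128 0.1145226  0.11487419 0.00981089] 6.581806073774937 0.10339154238758408
0.471 0.116 [0.4743595  0.11456296 0.12445897 0.00967063] 7.130973777715852 0.19400724210253398
0.47 0.118 [0.47460532 0.11450808 0.10881966 0.0094934 ] 6.234907018936108 0.2170607229390877[ WARN:0@2.061] global loadsave.cpp:1063 imwrite_ Unsupported depth image for selected encoder is fallbacked to CV_8U.
```

View pics/slot.png

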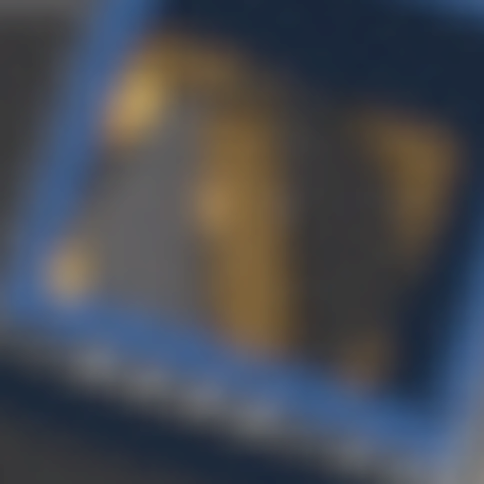

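Call:
carry_out --deltas '[-0.05,0.003,0,0,0,-0.18,-0.1,0.006,0,0,0,-0.34,-0.16,0.0,0,0,0,-0.34]'

```text
time: 1.42
eef_pos: [0.3882, 0.5754, 0.2314]
tcp_rot: [0.009, 1.0, 0.0, 0.0]
contact_force: [-0.8, 0.7, -0.9]
opening: 0.997
finger_force: 0.0
```

The rectified view shows the slot almost along world x, leaning about 6.5° towards +y. The slot centre in the top camera's frame is about (0.469, 0.114). Next I go to the handle.

Call:
carry_out --deltas '[-0.035,-0.05,0,0,0,-0.02,-0.07,-0.1,0,0,0,-0.039,-0.1,-0.15,0,0,0,-0.039,-0.13,-0.2,0,0,0,-0.039,-0.1765,-0.2738,0,0,0,-0.039]'

```text
time: 2.05
eef_pos: [0.5463, 0.3178, 0.2316]
tcp_rot: [-0.01, 1.0, 0.0, 0.0]
contact_force: [0.8, 0.3, 0.0]
opening: 1.001
finger_force: 0.0
```

Call:
carry_out --deltas '[0,0,0.0,0,0,0,0,0,0.05,0,0,0,0,0,0.085,0,0,0,0,0,0.091,0,0,0,0,0,0.091,0,0,0]'

```text
time: 2.68
eef_pos: [0.5457, 0.3202, 0.141]
tcp_rot: [-0.01, 1.0, 0.0, 0.0]
contact_force: [-0.2, -0.2, 0.4]
opening: 1.001
finger_force: 0.0
```

Call:
carry_out --deltas '[-0.0136,-0.022,0,0,0,0,-0.0136,-0.022,0,0,0,0,-0.0136,-0.022,0,0,0,0]'

```text
time: 3.05
eef_pos: [0.5602, 0.2984, 0.142]
tcp_rot: [-0.01, 1.0, 0.001, 0.001]
contact_force: [0.0, 0.0, -0.4]
opening: 1.001
finger_force: 0.0
```

Call:
carry_out --deltas '[0,0,0,0,0,0,0,0,0,0,0,0,0,0,0,0,0,0,0,0,0,0,0,0,0,0,0,0,0,0]' --grip 10 --grip_force 70

```text
time: 3.68
eef_pos: [0.5598, 0.2978, 0.1404]
tcp_rot: [-0.01, 1.0, 0.0, 0.0]
contact_force: [-0.7, 0.3, -0.2]
opening: 0.271
finger_force: 68.6
```

Call:
carry_out --deltas '[0,0,0,0,0,0,0,0,0,0,0,0,0,0,0,0,0,0]'

```text
time: 4.05
eef_pos: [0.5598, 0.2977, 0.1404]
tcp_rot: [-0.01, 1.0, 0.0, 0.0]
contact_force: [0.3, 1.0, 1.7]
opening: 0.272
finger_force: 68.6
```

Call:
carry_out --deltas '[0,0,-0.03,0,0,0,0,0,-0.08,0,0,0,0,0,-0.13,0,0,0,0,0,-0.16,0,0,0,0,0,-0.16,0,0,0]'

```text
time: 4.68
eef_pos: [0.5607, 0.2979, 0.3032]
tcp_rot: [-0.01, 1.0, 0.001, 0.003]
contact_force: [0.2, 0.0, -1.7]
opening: 0.27
finger_force: 69.4
```

```bash
cat > pk.py <<'E'
from h import *
import sys
tag=sys.argv[1]
s=ctrl.get_state();t=s['eef_pos'];print(s['time'],t,R.from_quat(s['tcp_rot']).as_rotvec(),s['contact_force'])
for n in('top','side'):
    im,d=grab(n,n+tag+'.png');np.savez(n+tag+'.npz',im=im,d=d)
    uv,P=cloud(n,d)
    k=(np.hypot(P[:,0]-t[0],P[:,1]-t[1])<.05)
    z=P[:,2]-t[2]
    for a,b,nm in((-.14,-.126,'bar'),(-.124,-.035,'rod'),(-.03,-.016,'cone'),(-.014,-.006,'collar')):
        q=P[k&(z>a)&(z<b)]
        if len(q)>5:print(n,nm,len(q),np.round(q.mean(0)-t,4),np.round(np.ptp(q,axis=0),3))
E
python3 pk.py 1
```

```text
4.675 [0.56068373 0.29786633 0.30320461] [-3.00565412e-02  3.13623475e+00  2.17083937e-03] [ 0.18946165  0.01521669 -1.74452033]
side bar 49 [-0.0006  0.0019 -0.1297] [0.028 0.007 0.009]
side rod 91 [-0.0011  0.0029 -0.0844] [0.007 0.006 0.074]
side collar 227 [-0.0076  0.0113 -0.0111] [0.044 0.043 0.007]
```

View pics/side1.png

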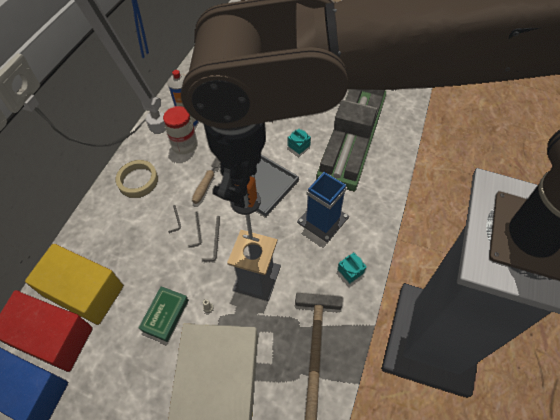

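Call:
carry_out --deltas '[0.012,-0.022,0,0,0,-0.02,0.037,-0.07,0,0,0,-0.05,0.065,-0.122,0,0,0,-0.093,0.085,-0.162,0,0,0,-0.093,0.0948,-0.1796,0,0,0,-0.093]'

```text
time: 5.4
eef_pos: [0.4664, 0.1147, 0.2973]
tcp_rot: [-0.055, 0.998, 0.0, -0.002]
contact_force: [-0.9, 0.0, -1.3]
opening: 0.27
finger_force: 69.5
```

Call:
carry_out --deltas '[0,0,0,0,0,0,0,0,0.015,0,0,0,0,0,0.015,0,0,0,0,0,0.015,0,0,0]'

```text
time: 5.9
eef_pos: [0.4684, 0.1169, 0.2847]
tcp_rot: [-0.057, 0.998, 0.0, -0.001]
contact_force: [-0.1, 0.8, -2.3]
opening: 0.272
finger_force: 69.5
```

```bash
python3 pk.py 2
python3 - <<'E'
from h import *
a=[cv2.resize(cv2.imread('pics/side2.png')[120:220,270:370],(400,400),interpolation=cv2.INTER_CUBIC),cv2.resize(cv2.imread('pics/top2.png')[190:290,270:370],(400,400),interpolation=cv2.INTER_CUBIC)]
g=np.clip(255*(np.hstack(a)/255.)**.6,0,255).astype(np.uint8);cv2.imwrite('pics/c2.png',g)
E
```

```text
5.9 [0.46840114 0.1169365  0.2847181 ] [ 1.77963926e-01 -3.13535869e+00 -2.84544430e-04] [-0.09505533  0.83924141 -2.34761102]
top collar 23 [-0.0202  0.0031 -0.0092] [0.009 0.015 0.005]
side bar 28 [ 0.0004  0.0022 -0.1275] [0.029 0.008 0.004]
side rod 110 [ 0.0003  0.0032 -0.079 ] [0.009 0.006 0.086]
side collar 206 [-0.0008  0.0126 -0.0079] [0.047 0.04  0.007]
```

View pics/c2.png

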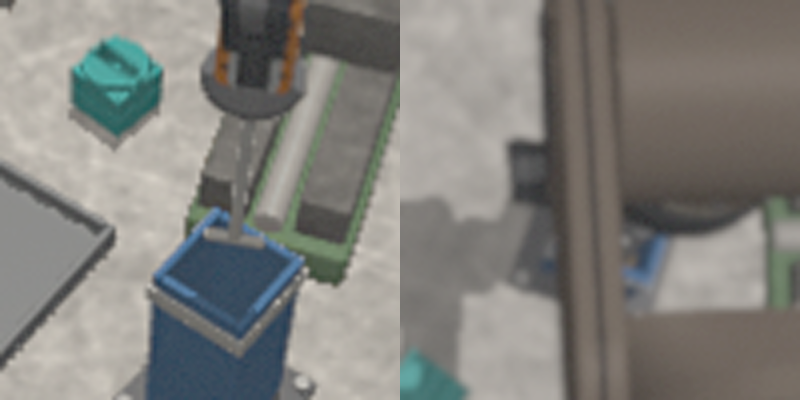

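The T-bar hovers just over the rim inside the bore: crop (235,240), with the rim spanning (152..303, 212..335). I'll descend to just above the cap.

Call:
carry_out --deltas '[-0.0002,-0.0007,0.02,0,0,0,-0.0002,-0.0007,0.05,0,0,0,-0.0002,-0.0007,0.08,0,0,0,-0.0002,-0.0007,0.098,0,0,0,-0.0002,-0.0007,0.098,0,0,0]'

```text
time: 6.62
eef_pos: [0.4679, 0.1156, 0.1862]
tcp_rot: [-0.056, 0.998, 0.0, -0.001]
contact_force: [0.1, -1.0, -0.9]
opening: 0.272
finger_force: 69.5
```

Call:
carry_out --deltas '[0,0,0.0,0,0,0,0,0,0.002,0,0,0,0,0,0.004,0,0,0]'

```text
time: 7.0
eef_pos: [0.4691, 0.1156, 0.1842]
tcp_rot: [-0.056, 0.998, -0.0, 0.001]
contact_force: [-0.1, -0.7, -0.8]
opening: 0.269
finger_force: 69.5
```

```bash
python3 -c "
from h import *
s=ctrl.get_state();print(s['eef_pos'],s['contact_force'],s['wrist_torque'],s['tcp_rot'])"
```

```text
[0.46913732 0.11559656 0.18415104] [-0.11042846 -0.72028445 -0.77112315] [-0.02753478  0.02419815  0.00378592] [-5.60626196e-02  9.98426874e-01 -3.49849802e-05  8.70610118e-04]
```

Call:
carry_out --deltas '[0,0,0.001,0,0,0,0,0,0.002,0,0,0,0,0,0.002,0,0,0]'

```text
time: 7.38
eef_pos: [0.4685, 0.1156, 0.1812]
tcp_rot: [-0.056, 0.998, -0.0, -0.0]
contact_force: [-0.0, 0.3, -2.2]
opening: 0.273
finger_force: 69.5
```

Call:
carry_out --deltas '[0,0,0.001,0,0,0,0,0,0.0015,0,0,0,0,0,0.0015,0,0,0]'

```text
time: 7.75
eef_pos: [0.4686, 0.1156, 0.1798]
tcp_rot: [-0.056, 0.998, -0.0, -0.0]
contact_force: [-0.1, 0.6, -0.8]
opening: 0.275
finger_force: 69.5
```

Call:
carry_out --deltas '[0,0,0.0007,0,0,0,0,0,0.001,0,0,0]'

```text
time: 8.0
eef_pos: [0.4686, 0.1156, 0.1788]
tcp_rot: [-0.056, 0.998, -0.0, -0.0]
contact_force: [0.6, 0.4, -2.5]
opening: 0.271
finger_force: 69.5
```

Call:
carry_out --deltas '[0,0,0.0005,0,0,0,0,0,0.0008,0,0,0]'

```text
time: 8.25
eef_pos: [0.4686, 0.1156, 0.178]
tcp_rot: [-0.056, 0.998, -0.0, -0.0]
contact_force: [0.2, 0.4, -2.0]
opening: 0.274
finger_force: 69.5
```

Call:
carry_out --deltas '[0,0,0.0005,0,0,0,0,0,0.0008,0,0,0]'

```text
time: 8.5
eef_pos: [0.4686, 0.1156, 0.1772]
tcp_rot: [-0.056, 0.998, -0.0, -0.0]
contact_force: [0.4, 0.0, -2.3]
opening: 0.276
finger_force: 69.5
```

Call:
carry_out --deltas '[0,0,0.0005,0,0,0,0,0,0.001,0,0,0]'

```text
time: 8.75
eef_pos: [0.4686, 0.1156, 0.1762]
tcp_rot: [-0.056, 0.998, -0.0, 0.0]
contact_force: [0.2, -0.4, -2.1]
opening: 0.273
finger_force: 69.5
```

Call:
carry_out --deltas '[0,0,0.0005,0,0,0,0,0,0.001,0,0,0]'

```text
time: 9.0
eef_pos: [0.4686, 0.1156, 0.1752]
tcp_rot: [-0.056, 0.998, -0.0, 0.0]
contact_force: [-0.4, -0.3, -2.4]
opening: 0.27
finger_force: 69.5
```

Call:
carry_out --deltas '[0,0,0.0005,0,0,0,0,0,0.001,0,0,0]'

```text
time: 9.25
eef_pos: [0.4686, 0.1156, 0.1742]
tcp_rot: [-0.056, 0.998, -0.0, 0.0]
contact_force: [0.8, -0.4, -1.3]
opening: 0.269
finger_force: 69.5
```

No contact at 4 mm below the cap top, so the bar is in the slot. I continue down into the chamber.

Call:
carry_out --deltas '[0,0,0.001,0,0,0,0,0,0.002,0,0,0,0,0,0.003,0,0,0,0,0,0.004,0,0,0,0,0,0.004,0,0,0]'

```text
time: 9.88
eef_pos: [0.4686, 0.1156, 0.1701]
tcp_rot: [-0.056, 0.998, -0.0, -0.0]
contact_force: [-0.5, -0.7, -1.6]
opening: 0.27
finger_force: 69.5
```

Call:
carry_out --deltas '[0,0,0.001,0,0,0,0,0,0.002,0,0,0,0,0,0.003,0,0,0,0,0,0.004,0,0,0,0,0,0.004,0,0,0]'

```text
time: 10.5
eef_pos: [0.4685, 0.1156, 0.1661]
tcp_rot: [-0.056, 0.998, 0.0, -0.0]
contact_force: [-0.7, 0.1, -1.8]
opening: 0.273
finger_force: 69.5
```

Call:
carry_out --deltas '[0,0,0.001,0,0,0,0,0,0.002,0,0,0,0,0,0.003,0,0,0,0,0,0.0045,0,0,0,0,0,0.0045,0,0,0]'

```text
time: 11.12
eef_pos: [0.4685, 0.1156, 0.1615]
tcp_rot: [-0.056, 0.998, -0.0, -0.0]
contact_force: [0.9, 0.5, -0.8]
opening: 0.274
finger_force: 69.5
```

Call:
carry_out --deltas '[0,0,0,0,0,0.12,0,0,0,0,0,0.27,0,0,0,0,0,0.42,0,0,0,0,0,0.57,0,0,0,0,0,0.7]'

```text
time: 11.75
eef_pos: [0.4686, 0.1156, 0.1618]
tcp_rot: [0.292, 0.956, 0.0, 0.0]
contact_force: [-0.3, 0.5, -1.9]
opening: 0.271
finger_force: 69.5
```

Call:
carry_out --deltas '[0,0,0,0,0,0.15,0,0,0,0,0,0.3,0,0,0,0,0,0.45,0,0,0,0,0,0.6,0,0,0,0,0,0.75]'

```text
time: 12.38
eef_pos: [0.4688, 0.1157, 0.1618]
tcp_rot: [0.622, 0.783, 0.0, 0.0]
contact_force: [0.5, 0.4, -2.1]
opening: 0.274
finger_force: 69.5
```

Call:
carry_out --deltas '[0,0,0,0,0,0,0,0,0,0,0,0]'

```text
time: 12.62
eef_pos: [0.4687, 0.1157, 0.1618]
tcp_rot: [0.619, 0.785, 0.0, 0.0]
contact_force: [-0.1, -0.4, -0.9]
opening: 0.275
finger_force: 69.5
```

```bash
python3 -c "
from h import *
s=ctrl.get_state();print(s['eef_pos'],s['contact_force'],s['wrist_torque'],s['tcp_rot'],s['qpos'])"
```

```text
[0.46871132 0.11565909 0.16179508] [-0.10506345 -0.41362276 -0.92360736] [ 0.11675    -0.01959821 -0.04620219] [6.19324265e-01 7.85135289e-01 1.79090687e-04 2.85246948e-05] [ 3.12470056e-02 -7.38625296e-02  2.10144257e+00  2.64598757e-04
  1.11373845e+00 -2.03902532e-01]
```

Call:
carry_out --deltas '[0,0,-0.002,0,0,0,0,0,-0.004,0,0,0,0,0,-0.006,0,0,0,0,0,-0.008,0,0,0,0,0,-0.012,0,0,0]'

```text
time: 13.25
eef_pos: [0.4679, 0.1154, 0.1729]
tcp_rot: [0.62, 0.785, -0.001, -0.001]
contact_force: [0.4, 0.5, -6.0]
opening: 0.278
finger_force: 69.0
```

Call:
carry_out --deltas '[0,0,-0.005,0,0,0,0,0,-0.01,0,0,0,0,0,-0.015,0,0,0,0,0,-0.02,0,0,0,0,0,-0.02,0,0,0]'

```text
time: 13.88
eef_pos: [0.469, 0.1156, 0.1944]
tcp_rot: [0.62, 0.785, 0.0, 0.001]
contact_force: [-0.2, -0.0, -5.6]
opening: 0.269
finger_force: 69.1
```

The weight is on (about 4 N). I keep lifting.

Call:
carry_out --deltas '[0,0,-0.01,0,0,0,0,0,-0.022,0,0,0,0,0,-0.034,0,0,0,0,0,-0.046,0,0,0,0,0,-0.058,0,0,0]'

```text
time: 14.5
eef_pos: [0.4687, 0.1156, 0.2528]
tcp_rot: [0.62, 0.785, 0.0, 0.0]
contact_force: [0.6, -0.1, -5.2]
opening: 0.274
finger_force: 69.0
```

Call:
carry_out --deltas '[0,0,-0.012,0,0,0,0,0,-0.024,0,0,0,0,0,-0.036,0,0,0,0,0,-0.048,0,0,0,0,0,-0.058,0,0,0]'

```text
time: 15.12
eef_pos: [0.4687, 0.1156, 0.3106]
tcp_rot: [0.62, 0.784, 0.0, 0.0]
contact_force: [0.2, -0.1, -5.5]
opening: 0.273
finger_force: 69.1
```

Call:
carry_out --deltas '[0,0,0,0,0,0,0,0,0,0,0,0,0,0,0,0,0,0]'

```text
time: 15.5
eef_pos: [0.4683, 0.1156, 0.3089]
tcp_rot: [0.62, 0.784, -0.0, -0.001]
contact_force: [0.9, -0.2, -5.0]
opening: 0.274
finger_force: 69.2
```

```bash
python3 pk.py 3
python3 - <<'E'
from h import *
a=cv2.resize(cv2.imread('pics/side3.png')[60:260,200:400],(600,600),interpolation=cv2.INTER_CUBIC)
cv2.imwrite('pics/c3.png',np.clip(255*(a/255.)**.6,0,255).astype(np.uint8))
E
```

```text
15.5 [0.46826508 0.11558342 0.30891837] [-1.94747965e+00 -2.46360456e+00  1.53231590e-03] [ 0.90582447 -0.2229489  -5.02170581]
top bar 21 [-0.0211 -0.0127 -0.1294] [0.011 0.012 0.014]
top rod 11 [-0.0158 -0.0087 -0.1204] [0.004 0.01  0.006]
top collar 18 [-0.0205  0.0037 -0.0092] [0.008 0.009 0.007]
side bar 171 [-0.0014  0.0124 -0.1321] [0.052 0.054 0.014]
side rod 344 [ 0.      0.0027 -0.1067] [0.042 0.041 0.087]
side collar 197 [-0.0023  0.0124 -0.0083] [0.047 0.035 0.007]
```

View pics/c3.png

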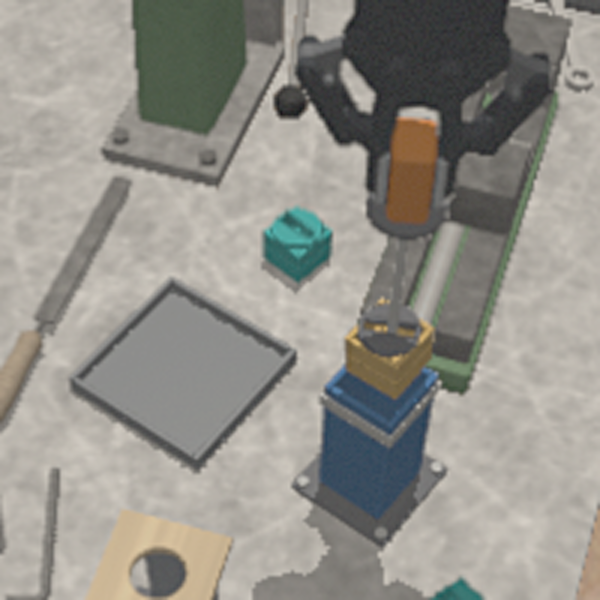

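The brass block hangs level and clear above the rim at crop (390,360). The tray is at crop (185,375). I move it over there gently.

Call:
carry_out --deltas '[-0.003,0.006,0,0,0,0,-0.011,0.02,0,0,0,0,-0.021,0.039,0,0,0,0,-0.032,0.059,0,0,0,0,-0.043,0.079,0,0,0,0]'

```text
time: 16.23
eef_pos: [0.5572, 0.0913, 0.3094]
tcp_rot: [0.62, 0.784, 0.0, 0.0]
contact_force: [0.0, 0.2, -4.5]
opening: 0.27
finger_force: 69.1
```

Call:
carry_out --deltas '[-0.011,0.02,0,0,0,0,-0.022,0.04,0,0,0,0,-0.032,0.059,0,0,0,0,-0.038,0.071,0,0,0,0,-0.0403,0.0753,0,0,0,0]'

```text
time: 16.85
eef_pos: [0.6388, 0.0697, 0.309]
tcp_rot: [0.62, 0.784, -0.0, -0.0]
contact_force: [0.4, -0.1, -5.5]
opening: 0.273
finger_force: 69.2
```

Call:
carry_out --deltas '[0,0,0,0,0,0,0,0,0.01,0,0,0,0,0,0.03,0,0,0,0,0,0.05,0,0,0,0,0,0.07,0,0,0]'

```text
time: 17.48
eef_pos: [0.6372, 0.0703, 0.2372]
tcp_rot: [0.62, 0.785, -0.001, -0.001]
contact_force: [-0.3, -0.1, -6.1]
opening: 0.273
finger_force: 69.2
```

Call:
carry_out --deltas '[0,0,0.02,0,0,0,0,0,0.035,0,0,0,0,0,0.048,0,0,0,0,0,0.056,0,0,0,0,0,0.06,0,0,0]'

```text
time: 18.1
eef_pos: [0.6381, 0.0702, 0.1795]
tcp_rot: [0.62, 0.785, -0.0, -0.0]
contact_force: [0.0, -0.8, -3.6]
opening: 0.273
finger_force: 69.1
```

Call:
carry_out --deltas '[0,0,0,0,0,0,0,0,0,0,0,0]'

```text
time: 18.35
eef_pos: [0.6385, 0.0701, 0.1806]
tcp_rot: [0.62, 0.784, 0.0, 0.001]
contact_force: [-0.7, 0.7, -5.5]
opening: 0.275
finger_force: 69.1
```

Call:
carry_out --deltas '[0,0,0.003,0,0,0,0,0,0.006,0,0,0,0,0,0.009,0,0,0,0,0,0.011,0,0,0,0,0,0.0125,0,0,0]'

```text
time: 18.98
eef_pos: [0.6378, 0.0701, 0.1671]
tcp_rot: [0.62, 0.785, -0.0, -0.0]
contact_force: [-1.0, 0.9, -4.3]
opening: 0.274
finger_force: 69.3
```

Call:
carry_out --deltas '[0,0,0.001,0,0,0,0,0,0.002,0,0,0,0,0,0.003,0,0,0,0,0,0.005,0,0,0,0,0,0.007,0,0,0]'

```text
time: 19.6
eef_pos: [0.6382, 0.0701, 0.1604]
tcp_rot: [0.62, 0.785, 0.0, 0.0]
contact_force: [0.5, -0.5, -1.5]
opening: 0.271
finger_force: 69.7
```

Call:
carry_out --deltas '[0,0,0,0,0,0,0,0,0,0,0,0,0,0,0,0,0,0]'

```text
time: 19.98
eef_pos: [0.638, 0.0701, 0.1603]
tcp_rot: [0.62, 0.785, 0.0, 0.0]
contact_force: [-0.7, 0.3, -1.0]
opening: 0.27
finger_force: 69.7
```

Run:
```python
from h import *
s=ctrl.get_state();print(s['eef_pos'],s['contact_force'],s['wrist_torque'],s['tcp_rot'])
im,d=grab('side','side4.png')
a=cv2.resize(im[120:240,200:340,::-1],(700,600),interpolation=cv2.INTER_CUBIC)
cv2.imwrite('pics/c4.png',np.clip(255*(a/255.)**.6,0,255).astype(np.uint8))
uv,P=cloud('side',d);k=(np.hypot(P[:,0]-.638,P[:,1]-.0705)<.022)&(P[:,2]>.03)&(P[:,2]<.055)
print(np.percentile(P[k][:,2],[5,50,95]),k.sum())
```

```text
[0.63802532 0.07014264 0.16028433] [-0.65212791  0.32861795 -1.03145876] [ 0.00704805 -0.04487762  0.06358342] [6.20121758e-01 7.84505578e-01 2.08996105e-05 4.29724141e-05]
[0.03460035 0.04479069 0.04772755] 212
```

View pics/c4.png

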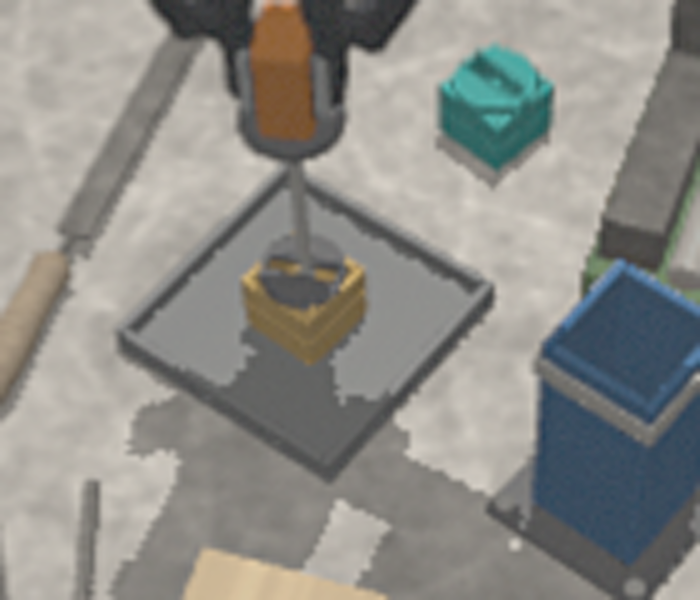

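The block stands upright near the tray's middle at crop (305,300), with the slot showing on either side of the rod. I turn the picker back along the slot.

Call:
carry_out --deltas '[0,0,0,0,0,-0.12,0,0,0,0,0,-0.27,0,0,0,0,0,-0.42,0,0,0,0,0,-0.57,0,0,0,0,0,-0.7]'

```text
time: 20.65
eef_pos: [0.638, 0.0701, 0.1603]
tcp_rot: [0.311, 0.95, -0.0, 0.0]
contact_force: [0.5, 0.2, -1.1]
opening: 0.273
finger_force: 69.7
```

Call:
carry_out --deltas '[0,0,0,0,0,-0.15,0,0,0,0,0,-0.3,0,0,0,0,0,-0.45,0,0,0,0,0,-0.6,0,0,0,0,0,-0.75]'

```text
time: 21.28
eef_pos: [0.638, 0.0701, 0.1603]
tcp_rot: [-0.059, 0.998, -0.0, 0.0]
contact_force: [-0.1, -0.3, -1.9]
opening: 0.273
finger_force: 69.7
```

Call:
carry_out --deltas '[0,0,0,0,0,0,0,0,0,0,0,0]'

```text
time: 21.52
eef_pos: [0.638, 0.0702, 0.1603]
tcp_rot: [-0.055, 0.998, -0.0, 0.0]
contact_force: [0.3, 0.4, -1.3]
opening: 0.274
finger_force: 69.7
```

Run:
```python
from h import *
s=ctrl.get_state();print(s['eef_pos'],s['contact_force'],s['wrist_torque'],s['tcp_rot'])
D=[ctrl.read_camera('side') for _ in range(3)]
d=np.mean([x[1] for x in D],0);im=D[-1][0]
uv,P=cloud('side',d);k=(np.hypot(P[:,0]-.638,P[:,1]-.0705)<.035)&(P[:,2]>.025)&(P[:,2]<.055)
r=cv2.minAreaRect(P[k][:,:2].astype(np.float32));print(r)
g=np.arange(-.03,.0301,.0005);X,Y=np.meshgrid(.6386+g,.071+g,indexing='ij')
p=proj('side',np.c_[X.ravel(),Y.ravel(),np.full(X.size,.045)]).astype(np.float32)
W=cv2.remap(np.mean([x[0] for x in D],0).astype(np.float32),p[:,0].reshape(X.shape),p[:,1].reshape(X.shape),cv2.INTER_CUBIC)
v=cv2.resize(np.clip(W[::-1,::-1],0,255).astype(np.uint8),(484,484),interpolation=cv2.INTER_CUBIC)
cv2.imwrite('pics/slot2.png',np.clip(v[:,:,::-1]*1.4,0,255).astype(np.uint8))
```

```text
[0.63800752 0.07015241 0.16026606] [ 0.30087038  0.41585512 -1.27770077] [-0.0188248   0.01717728  0.0026044 ] [-5.50185083e-02  9.98485334e-01 -3.14504863e-05  3.27748200e-05]
((0.6384705305099487, 0.07126085460186005), (0.04313085973262787, 0.04232651740312576), 69.87029266357422)
```

View pics/slot2.png

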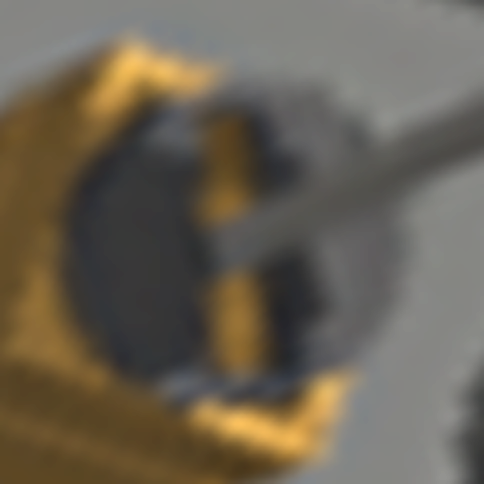

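The rectified view shows the slot still at about 5°, from (225,110) to (245,370), and the rod in its middle. I withdraw slowly.

Call:
carry_out --deltas '[0,0,-0.002,0,0,0,0,0,-0.004,0,0,0,0,0,-0.006,0,0,0,0,0,-0.008,0,0,0,0,0,-0.009,0,0,0]'

```text
time: 22.3
eef_pos: [0.6381, 0.0702, 0.1695]
tcp_rot: [-0.056, 0.998, -0.0, 0.0]
contact_force: [-0.2, -0.4, -2.8]
opening: 0.27
finger_force: 69.7
```

Call:
carry_out --deltas '[0,0,-0.002,0,0,0,0,0,-0.004,0,0,0,0,0,-0.006,0,0,0,0,0,-0.008,0,0,0,0,0,-0.01,0,0,0]'

```text
time: 22.92
eef_pos: [0.638, 0.0702, 0.1794]
tcp_rot: [-0.056, 0.998, -0.0, 0.0]
contact_force: [-0.7, 0.1, -1.4]
opening: 0.273
finger_force: 69.7
```

Call:
carry_out --deltas '[0,0,-0.003,0,0,0,0,0,-0.006,0,0,0,0,0,-0.009,0,0,0,0,0,-0.009,0,0,0]'

```text
time: 23.42
eef_pos: [0.6382, 0.0702, 0.1887]
tcp_rot: [-0.056, 0.998, -0.0, 0.0]
contact_force: [-0.2, 0.6, -0.9]
opening: 0.271
finger_force: 69.7
```

Call:
carry_out --deltas '[0,0,-0.03,0,0,0,0,0,-0.07,0,0,0,0,0,-0.1,0,0,0,0,0,-0.116,0,0,0,0,0,-0.116,0,0,0]'

```text
time: 24.05
eef_pos: [0.6384, 0.0701, 0.3054]
tcp_rot: [-0.056, 0.998, -0.0, 0.001]
contact_force: [0.5, 0.1, -1.6]
opening: 0.273
finger_force: 69.7
```

Call:
carry_out --deltas '[0.004,0.02,0,0,0,0,0.012,0.055,0,0,0,0,0.02,0.09,0,0,0,0,0.027,0.125,0,0,0,0,0.035,0.16,0,0,0,0]'

```text
time: 24.68
eef_pos: [0.5833, 0.2274, 0.3018]
tcp_rot: [-0.056, 0.998, -0.0, -0.002]
contact_force: [1.1, -1.6, -1.7]
opening: 0.269
finger_force: 69.7
```

Call:
carry_out --deltas '[0.007,0.032,0,0,0,0,0.013,0.06,0,0,0,0,0.017,0.0769,0,0,0,0,0.017,0.0769,0,0,0,0,0.017,0.0769,0,0,0,0]'

```text
time: 25.3
eef_pos: [0.5599, 0.2992, 0.3037]
tcp_rot: [-0.056, 0.998, -0.0, -0.0]
contact_force: [-0.1, 1.1, -1.5]
opening: 0.27
finger_force: 69.7
```

```bash
python3 pk.py 5
python3 - <<'E'
from h import *
for n in('side','top'):
    D=np.load(n+'5.npz');uv,P=cloud(n,D['d'])
    k=(abs(P[:,0]-.56)<.05)&(abs(P[:,1]-.3)<.05)&(P[:,2]>.119)&(P[:,2]<.132);print(n,cv2.minAreaRect(P[k][:,:2].astype(np.float32)),k.sum())
D=np.load('side5.npz')
a=cv2.resize(D['im'][180:300,200:320,::-1],(600,600),interpolation=cv2.INTER_CUBIC)
cv2.imwrite('pics/c5.png',np.clip(255*(a/255.)**.6,0,255).astype(np.uint8))
E
```

```text
25.3 [0.55985451 0.29918689 0.30371982] [ 1.75506498e-01 -3.13605317e+00  1.13866270e-03] [-0.13113912  1.05244901 -1.51049275]
side bar 32 [-0.0008  0.0015 -0.1279] [0.029 0.009 0.005]
side rod 99 [ 0.0001  0.003  -0.0835] [0.014 0.006 0.078]
side collar 243 [-0.0065  0.0115 -0.0084] [0.044 0.044 0.008]
side ((0.5603419542312622, 0.3008803129196167), (0.0747634693980217, 0.07629931718111038), 2.3913521766662598) 1186
top ((0.0, 0.0), (0.0, 0.0), 0.0) 0
```

View pics/c5.png

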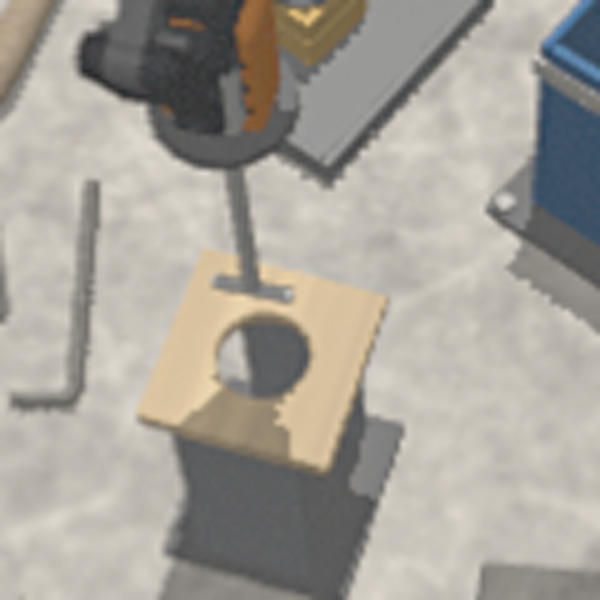

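The bar is just above and lined up with the hole: crop (252,288), hole (263,355). I lower it in stages.

Call:
carry_out --deltas '[-0.0003,0.0011,0.01,0,0,0,-0.0003,0.0011,0.03,0,0,0,-0.0003,0.0011,0.037,0,0,0,-0.0003,0.0011,0.04,0,0,0,-0.0003,0.0011,0.043,0,0,0]'

```text
time: 26.02
eef_pos: [0.5602, 0.301, 0.2613]
tcp_rot: [-0.056, 0.998, 0.0, 0.0]
contact_force: [0.5, 0.4, -1.0]
opening: 0.274
finger_force: 69.7
```

Call:
carry_out --deltas '[0,0,0.002,0,0,0,0,0,0.004,0,0,0,0,0,0.006,0,0,0,0,0,0.009,0,0,0,0,0,0.012,0,0,0]'

```text
time: 26.65
eef_pos: [0.56, 0.3009, 0.249]
tcp_rot: [-0.056, 0.998, 0.0, -0.0]
contact_force: [0.5, 0.2, -1.9]
opening: 0.272
finger_force: 69.7
```

Call:
carry_out --deltas '[0,0,0.01,0,0,0,0,0,0.025,0,0,0,0,0,0.045,0,0,0,0,0,0.06,0,0,0,0,0,0.07,0,0,0]'

```text
time: 27.28
eef_pos: [0.5593, 0.3006, 0.1772]
tcp_rot: [-0.056, 0.998, -0.0, -0.001]
contact_force: [0.7, -0.7, -1.9]
opening: 0.272
finger_force: 69.7
```

Call:
carry_out --deltas '[0,0,0.01,0,0,0,0,0,0.02,0,0,0,0,0,0.027,0,0,0,0,0,0.031,0,0,0,0,0,0.033,0,0,0]'

```text
time: 27.9
eef_pos: [0.56, 0.3009, 0.1462]
tcp_rot: [-0.056, 0.998, 0.0, 0.0]
contact_force: [-0.1, -0.3, -0.8]
opening: 0.273
finger_force: 69.7
```

Call:
carry_out --deltas '[0,0,0.001,0,0,0,0,0,0.002,0,0,0,0,0,0.002,0,0,0]'

```text
time: 28.28
eef_pos: [0.56, 0.3009, 0.1443]
tcp_rot: [-0.056, 0.998, 0.0, 0.0]
contact_force: [0.2, -0.1, -2.1]
opening: 0.278
finger_force: 69.7
```

Call:
carry_out --deltas '[0,0,0.001,0,0,0,0,0,0.002,0,0,0,0,0,0.003,0,0,0,0,0,0.003,0,0,0]'

```text
time: 28.78
eef_pos: [0.5598, 0.3008, 0.141]
tcp_rot: [-0.056, 0.998, -0.0, -0.0]
contact_force: [-0.2, -0.2, -1.2]
opening: 0.274
finger_force: 69.7
```

Call:
carry_out --deltas '[0,0,0.0005,0,0,0,0,0,0.0008,0,0,0,0,0,0.0008,0,0,0]'

```text
time: 29.15
eef_pos: [0.56, 0.3009, 0.1405]
tcp_rot: [-0.056, 0.998, 0.0, 0.0]
contact_force: [-0.2, -0.4, -1.8]
opening: 0.27
finger_force: 69.8
```

Call:
carry_out --deltas '[0,0,0,0,0,0,0,0,0,0,0,0,0,0,0,0,0,0,0,0,0,0,0,0,0,0,0,0,0,0]' --grip 100

```text
time: 29.78
eef_pos: [0.56, 0.3009, 0.1405]
tcp_rot: [-0.056, 0.998, -0.0, 0.0]
contact_force: [0.5, 0.0, -0.4]
opening: 1.0
finger_force: 0.0
```

Call:
carry_out --deltas '[0,0,0,0,0,0,0,0,-0.015,0,0,0,0,0,-0.05,0,0,0,0,0,-0.1,0,0,0,0,0,-0.13,0,0,0]'

```text
time: 30.4
eef_pos: [0.5609, 0.3013, 0.2752]
tcp_rot: [-0.056, 0.998, 0.001, 0.003]
contact_force: [0.0, 0.5, -0.1]
opening: 1.001
finger_force: 0.0
```

Call:
carry_out --deltas '[0,0.05,0,0,0,0,0,0.1,0,0,0,0,0,0.15,0,0,0,0,0,0.2,0,0,0,0,0,0.2,0,0,0,0]'

```text
time: 31.02
eef_pos: [0.5362, 0.5028, 0.271]
tcp_rot: [-0.058, 0.998, 0.0, 0.0]
contact_force: [0.2, -0.8, -0.7]
opening: 0.997
finger_force: 0.0
```

Call:
carry_out --deltas '[0.05,0,0,0,0,0,0.1,0.03,0,0,0,0,0.15,0.06,0,0,0,0,0.18,0.08,0,0,0,0,0.18,0.08,0,0,0,0]'

```text
time: 31.65
eef_pos: [0.348, 0.5593, 0.2718]
tcp_rot: [-0.058, 0.998, 0.0, 0.001]
contact_force: [0.3, 0.4, 0.2]
opening: 0.999
finger_force: 0.0
```

Run:
```python
from h import *
s=ctrl.get_state();print(s['time'],s['eef_pos'],s['dq'],s['opening'])
for n in('side','top'):
    im,d=grab(n,n+'6.png');uv,P=cloud(n,d)
    def f(x,y,r,z0,z1,nm):
        k=(abs(P[:,0]-x)<r)&(abs(P[:,1]-y)<r)&(P[:,2]>z0)&(P[:,2]<z1);q=P[k]
        if len(q)>5:print(n,nm,cv2.minAreaRect(q[:,:2].astype(np.float32)),np.median(q[:,2]),len(q))
    f(.56,.3,.04,.175,.195,'handle');f(.56,.3,.05,.12,.1285,'plate');f(.638,.071,.035,.03,.06,'block')
a=cv2.imread('pics/side6.png')[130:310,180:360];a=cv2.resize(a,(600,600),interpolation=cv2.INTER_CUBIC)
cv2.imwrite('pics/c6.png',np.clip(255*(a/255.)**.6,0,255).astype(np.uint8))
```

```text
31.65 [0.34801681 0.55926377 0.27177453] [-0.04936559  0.01765812 -0.01232812 -0.02355993 -0.01008491 -0.01335652] 0.9990890602496275
side handle ((0.560604453086853, 0.302580863237381), (0.03434275463223457, 0.02503923699259758), 6.054264545440674) 0.18378879964538336 260
side plate ((0.5602455735206604, 0.3013196885585785), (0.07472570240497589, 0.07602513581514359), 2.6682796478271484) 0.12615993414479953 809
side block ((0.6385191679000854, 0.07209721952676773), (0.044741369783878326, 0.044143807142972946), 71.44258880615234) 0.04326735845279828 309
top handle ((0.5601816773414612, 0.29871001839637756), (0.03373980149626732, 0.02376295067369938), 6.127538681030273) 0.18281849581473675 194
top plate ((0.5597018599510193, 0.2977919280529022), (0.07510156184434891, 0.0742485448718071), 2.918036937713623) 0.1254750366160513 760
top block ((0.6381726264953613, 0.06813418120145798), (0.04167340323328972, 0.0422460101544857), 70.7793197631836) 0.043064730405969476 280
```

View pics/c6.png

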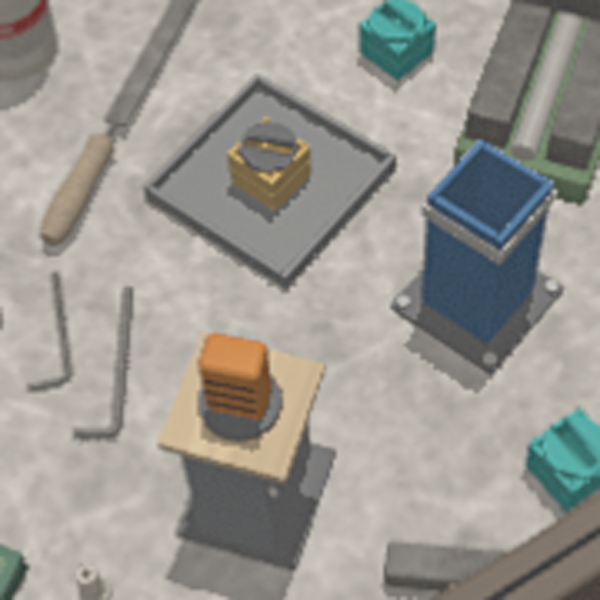

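The picker hangs centred in the holder at crop (237,385), the block stands in the tray at (270,165), and the arm is clear. I hand in.

```bash
python3 -c "
from plant import ctrl
print(ctrl.sign_off())"
```

```text
the job is handed in; nothing more can be done
None
```

I handed the job in at about 32 s of the 72 s allowed: the block stands upright in the middle of the grey tray, and the picker hangs released in its holder. No verdict came back, and I only read contact force at the end of each move, when it stayed under about 7 N.

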